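# Stack the mailing tubes as a snug pyramid

## Robot

A 6-joint arm with a two-finger parallel gripper is mounted at the origin on the work surface; the furniture and walls round the work are solid. World frame = base frame: x ahead of the robot, y to its left, z up, the work surface at z = 0. Lengths are in m, angles in rad, forces in N, time in s.
With the tool pointing down it reaches from about 0.425 to 0.95 m from the base axis. Payload 3.5 kg.
Tool frame: the origin (TCP) lies between the finger pads; the fingertips stand 22 mm ahead of it and the grasp point (between the pads) lies 3 mm ahead of it (ctrl.nose_length is the z of the fingertips in the tool frame, in m); z points along the fingers, y is the line along which they close (so a half turn about z gives the same grasp; the last joint's range is limited). The gripper opens to 85 mm and grips with 20 to 120 N. Pads are 22 mm wide; open, the fingers measure 114 mm over their backs; the gripper's body (76 mm by 85 mm) begins 54 mm behind the grasp point. The pads swing forward as they close: fully open they stand 13 mm farther back than shut.
Start: joints at [1.055, 0.286, 1.577, -0, 1.279, -0.15], TCP at [0.241, 0.63, 0.253] pointing down, gripper open.
Joint ranges: [-2.77, 2.77], [-0.9, 2.22], [0.21, 2.48], [-1.53, 4.67], [0.24, 2.81], [-2.84, 2.84]. Speed limits (rad/s): [2.79, 2.79, 3.14, 3.14, 3.14, 3.14].

## Interface

Orientations are given as a unit quaternion [x, y, z, w].
In Python, from plant import ctrl gives the robot as it stands. The module is installed in compiled form; this text tells all that it offers.
- The arm moves only by the tool send_rows, never from a script. Its argument "rows" is text: rows parted by semicolons, each of 7 numbers parted by spaces: the turn, a rotation vector about the tool's x, y, z in a scale on which 1.0 is 2 pi rad, then the shift along the tool's x, y, z in a scale on which 1.0 is 750 mm, then the opening, from -1 (shut) to 1 (fully open). A call has 1 to 8 rows; each row is the pose to reach, as a shift and turn from the pose commanded when the call began, along the tool's axes at that moment; what a row does not reach only later rows make up. A row lasts 1/8 s, in which the tool goes at most 62.5 mm and 10.7 degrees, less where a joint would pass 70% of its speed; a pose out of reach is approached as far as the arm can. A call with a gripper value outside its range is refused whole. The fingers move at their own pace and stop on an object; "grip_force" is the grip in N (left out, the last holds). Time passes only in rows, so rows that repeat a pose let the fingers close. It gives the time, the measured TCP pose, the force, the opening and the grip force at its end, in the units of the state.
- ctrl.get_state(): the state, without advancing time (a new reading comes with each control period).
- ctrl.read_camera(name): name is "scene" or "side" or "wrist"; returns a dict with "color" (420x560x3 uint8, red, green, blue), "fx", "fy", "cx", "cy" (pixels), "D" ([k1, k2, p1, p2, k3] as OpenCV has them; the pictures are not rectified), "extrinsics" (4x4, takes a point from world to camera coordinates). Camera axes: x right, y down, z forward; pixel columns grow to the right and rows downward; lengths in m; the calibration is good to about 2 mm. A picture is of the moment at which its call begins. There is no depth.
- ctrl.sign_off(): hands the job in; it is judged then, once.
Trained networks look in a picture, given as the dict that the camera call returned (one of the last four; its "shot" number tells which), for a name from the list of things; names that differ only in an ending like _2 or _b are one class to them, and where a whole thing is asked for, a point or a joint stands for the part that bears it (a point fixed in the world has none). Each returns a list of dicts, best first, with "p" (0 to 1); they miss things now and then, are a little off and sometimes report something else, mostly with a low value. They report only what shows in the picture. A call takes as long as a camera call.
- ctrl.look_for(picture, target): "position" ([x, y, z] in m, in the coordinates of the camera as it stood for that picture, good to about 4 mm: the middle of the surface that is visible of it).
The state is a dict: "time": time; "qpos": joint angles; "dq": joint speeds; "joint_efforts": joint torques, N m; "eef_pos": TCP position; "tcp_rot": TCP orientation; "contact_force": force on the tool from outside, world axes, zero at the start; "wrist_torque": the same for the moment, N m; "opening": opening from 0.0 (shut) to 1.0 (fully open); "finger_force": force on a finger pad.
Only numpy, scipy, OpenCV 4.12 (cv2) and the standard library are available. Lean on these libraries where they do the work, as an engineer would, in place of code of your own. Each camera call takes 0.05 s, during which the arm holds its last target. There are 200 camera calls.

## Task

Put the three mailing tubes away as a lying pyramid in the wooden cradle: first lay one of the two standing tubes on the cradle floor beside the tube that is already there, then slide the blue stop in until the two tubes are snug between it and the opposite cheek, and then lay the last tube in the groove on top of them. All three must end pushed back against the tall back plate; set them down and push them gently, as the board dents when it is dropped or knocked, and leave the tape roll, the scissors and the pen cup where they are.

Things in the scene. Friction and masses are not known exactly. Their poses are not given: they have to be found in the camera images.
- cradle: Pale plywood cradle, fixed on the desk. Origin on the desk; x = along the tubes, towards the back plate; y = across them, from the fixed cheek to the blue stop; z up. Floor 12 mm above the desk, from x = -86 mm (open front) to the back plate, y = -109 to +121 mm. A tube home against the back plate has its middle at x = 0; lying on the floor its axis is at z = 40 mm.
- cradle_cheek (a point): Middle of the fixed cheek's inner face, 35 mm above the desk, at y = -95 mm of the cradle. Cheek: upright board 14 mm thick, top 58 mm above the desk, from x = -74 mm to the back plate. A floor tube against it has its axis at y = -67 mm.
- cradle_groove (a point): Where the middle of the top tube belongs: cradle frame x = 0, y = -39 mm, z = 88.5 mm, in the groove of two snug floor tubes.
- cradle_back (a point): Point on the front face of the tall back plate (x = 80.5 mm in the cradle's frame) behind the groove; plate 12 mm thick, as wide as the floor, top 104 mm above the desk.
- stop (a joint): The blue sliding stop (upright panel 148 mm long, 14 mm thick, from just above the floor to z = 58 mm): metres it has been slid from fully open (0) towards the fixed cheek. Inner (felt) face at y = +95 mm minus this value in the cradle's frame; travel 84 mm; two tubes side by side are snug at 78 mm. It slides on the floor with about 5 N of drag and stays where it is left.
- stop_push (a point): Middle of the stop's outer face, 35.5 mm above the desk: push here in the cradle's -y direction. Two low shoes (top 5.6 mm above the cradle floor) stick out 28 mm from the panel's inner face at 48 mm either side of the middle; they are only for looks.
- tube_a: Mailing tube with white end plugs, lying on the cradle floor from the start. All three tubes are alike: stiff cardboard cylinders 56 mm in diameter and 160 mm long, about 0.14 kg (0.1 to 0.2 kg), plain ends, either end may lead. Origin: the middle of the tube; z = along its axis.
- tube_b: Mailing tube with red end plugs, standing on end on the desk at the start (56 mm in diameter, 160 mm tall). Origin: its middle, 80 mm above the desk; z = along its axis.
- tube_c: Mailing tube with blue end plugs, standing on end on the desk at the start (56 mm in diameter, 160 mm tall). Origin: its middle, 80 mm above the desk; z = along its axis.
- tape: Roll of beige paper tape lying flat, 93 mm in diameter, 19 mm high; bystander. Origin: centre of its underside.
- shears: Scissors with blue handles lying flat, 199 mm long, 9 mm high; bystander. Origin: middle, underside.
- cup: Dark grey stoneware pen cup, 76 mm in diameter, 88 mm tall; bystander. Origin: centre of its underside.

How it is judged:
On the way, in this order (a step that is already met when the one before it is completed fails the run):
1. a second tube lies on the cradle floor beside the white-plugged one, parallel to it (((angle between the z axis of each of tube_a, tube_b and the x axis of cradle, either way round below 0.12 rad and z of tube_a in the frame of cradle between 0.036 and 0.044 m and y of tube_a in the frame of cradle between -0.075 and 0.08 m and x of tube_a in the frame of cradle between -0.03 and 0.004 m and z of tube_b in the frame of cradle between 0.036 and 0.044 m and y of tube_b in the frame of cradle between -0.075 and 0.08 m and x of tube_b in the frame of cradle between -0.03 and 0.004 m) or (angle between the z axis of each of tube_a, tube_c and the x axis of cradle, either way round below 0.12 rad and z of tube_a in the frame of cradle between 0.036 and 0.044 m and y of tube_a in the frame of cradle between -0.075 and 0.08 m and x of tube_a in the frame of cradle between -0.03 and 0.004 m and z of tube_c in the frame of cradle between 0.036 and 0.044 m and y of tube_c in the frame of cradle between -0.075 and 0.08 m and x of tube_c in the frame of cradle between -0.03 and 0.004 m))), for 0.2 s.
2. the stop has been slid in until the two floor tubes are snug between it and the fixed cheek (((angle between the z axis of each of tube_a, tube_b and the x axis of cradle, either way round below 0.12 rad and z of tube_a in the frame of cradle between 0.036 and 0.044 m and y of tube_a in the frame of cradle between -0.075 and 0.08 m and x of tube_a in the frame of cradle between -0.03 and 0.004 m and z of tube_b in the frame of cradle between 0.036 and 0.044 m and y of tube_b in the frame of cradle between -0.075 and 0.08 m and x of tube_b in the frame of cradle between -0.03 and 0.004 m and distance between tube_a and tube_b below 0.061 m and value of joint stop above 0.073 m) or (angle between the z axis of each of tube_a, tube_c and the x axis of cradle, either way round below 0.12 rad and z of tube_a in the frame of cradle between 0.036 and 0.044 m and y of tube_a in the frame of cradle between -0.075 and 0.08 m and x of tube_a in the frame of cradle between -0.03 and 0.004 m and z of tube_c in the frame of cradle between 0.036 and 0.044 m and y of tube_c in the frame of cradle between -0.075 and 0.08 m and x of tube_c in the frame of cradle between -0.03 and 0.004 m and distance between tube_a and tube_c below 0.061 m and value of joint stop above 0.073 m))), for 0.2 s.
At the end, for the whole second after the job is handed in: Two tubes lie on the floor, axes under 61 mm apart, stop at least 73 mm in; the third lies in the groove on top, axis 84 to 93 mm above the desk, under 61 mm from both; all parallel to the cradle within 0.12 rad, within 6 mm of the back plate, at rest (x of tube_a in the frame of cradle between -0.006 and 0.004 m and linear speed of each of tube_a, tube_b, tube_c below 0.01 m/s and angular speed of each of tube_a, tube_b, tube_c below 0.15 rad/s and x of each of tube_b, tube_c in the frame of cradle above -0.006 m and angle between the z axis of tube_a and the x axis of cradle, either way round below 0.12 rad and z of tube_a in the frame of cradle between 0.036 and 0.044 m and y of tube_a in the frame of cradle between -0.075 and 0.08 m and x of tube_a in the frame of cradle above -0.03 m and ((angle between the z axis of each of tube_b, tube_c and the x axis of cradle, either way round below 0.12 rad and z of tube_b in the frame of cradle between 0.036 and 0.044 m and y of tube_b in the frame of cradle between -0.075 and 0.08 m and x of tube_b in the frame of cradle between -0.03 and 0.004 m and distance between tube_a and tube_b below 0.061 m and value of joint stop above 0.073 m and z of tube_c in the frame of cradle between 0.084 and 0.093 m and y of tube_c in the frame of cradle between -0.047 and -0.029 m and x of tube_c in the frame of cradle between -0.03 and 0.004 m and distance between each of tube_a, tube_b and tube_c below 0.061 m) or (angle between the z axis of each of tube_c, tube_b and the x axis of cradle, either way round below 0.12 rad and z of tube_c in the frame of cradle between 0.036 and 0.044 m and y of tube_c in the frame of cradle between -0.075 and 0.08 m and x of tube_c in the frame of cradle between -0.03 and 0.004 m and distance between tube_a and tube_c below 0.061 m and value of joint stop above 0.073 m and z of tube_b in the frame of cradle between 0.084 and 0.093 m and y of tube_b in the frame of cradle between -0.047 and -0.029 m and x of tube_b in the frame of cradle between -0.03 and 0.004 m and distance between each of tube_a, tube_c and tube_b below 0.061 m))); the robot touches nothing.
It fails at once if a tube is dropped or knocked into the cradle or another tube (it moves faster than 0.2 m/s while touching it) ((linear speed of tube_a above 0.2 m/s and (contact force between tube_a and cradle above 0.5 N or contact force between tube_a and tube_b above 0.5 N or contact force between tube_a and tube_c above 0.5 N)) or (linear speed of tube_b above 0.2 m/s and (contact force between tube_b and cradle above 0.5 N or contact force between tube_b and tube_a above 0.5 N or contact force between tube_b and tube_c above 0.5 N)) or (linear speed of tube_c above 0.2 m/s and (contact force between tube_c and cradle above 0.5 N or contact force between tube_c and tube_a above 0.5 N or contact force between tube_c and tube_b above 0.5 N))).
It fails at once if the tape roll, the scissors or the pen cup is moved by more than 30 mm (distance of any of tape, shears, cup from where it was at the start of the episode above 0.03 m).
It also fails if it takes over 72 s, if anything falls off the work surface, if the arm or the gripper's body presses on something with over 40 N, if the wrist force passes 120 N, or if a joint passes its speed limit or range.

## Working session

There is one attempt and no reset: what is moved stays moved. The work goes in short steps, Python scripts to look and compute and a tool call to move; the robot and the scene stay as the last step left them, time stands still between calls to the robot, and variables do not carry over. Pictures are saved under pics/ and viewed, at most 10 in all, crops included, and the job is handed in when it is done.

Besides the shell and the picture viewer there is one more tool, called after "Request:" as a command line: name --argument value ..., lists and objects as JSON in quotes. send_rows: Moves the arm, as the interface text tells. Its arguments: {"type":"object","properties":{"rows":{"type":"string"},"grip_force":{"type":"number"}},"required":["rows"]}

```bash
mkdir -p pics; ls; cat > h.py <<'E'
import numpy as np, cv2
from scipy.spatial.transform import Rotation as R
from plant import ctrl
np.set_printoptions(precision=4,suppress=True)
def shot(cam,fn=None):
    p=ctrl.read_camera(cam)
    if fn: cv2.imwrite('pics/'+fn,p['color'][:,:,::-1])
    return p
def look(p,t):
    E=np.array(p['extrinsics']);out=[]
    for d in ctrl.look_for(p,t)[:3]:
        w=np.linalg.inv(E)@np.r_[d['position'],1]; out.append((round(d['p'],2),w[:3]))
    return out
def ray(p,u,v,z):
    K=np.array([[p['fx'],0,p['cx']],[0,p['fy'],p['cy']],[0,0,1.]])
    x=cv2.undistortPoints(np.array([[[u,v]]],float),K,np.array(p['D'],float))[0,0]
    E=np.array(p['extrinsics']);Ri=E[:3,:3].T;o=-Ri@E[:3,3];d=Ri@np.r_[x,1]
    return o+d*(z-o[2])/d[2]
def proj(p,P):
    K=np.array([[p['fx'],0,p['cx']],[0,p['fy'],p['cy']],[0,0,1.]]);E=np.array(p['extrinsics'])
    return cv2.projectPoints(np.atleast_2d(P).astype(float),cv2.Rodrigues(E[:3,:3])[0],E[:3,3],K,np.array(p['D'],float))[0][:,0]
def st():
    s=ctrl.get_state(); print(s['time'],s['eef_pos'],s['tcp_rot'],s['contact_force'],s['opening'],s['qpos'])
    return s
E
python3 - <<'E'
from h import *
s=st();print(R.from_quat(s['tcp_rot']).as_matrix())
for c in('scene','side'):
    p=shot(c,c+'0.png')
    for t in ['cradle','cradle_cheek','cradle_groove','cradle_back','stop','stop_push','tube_a','tube_b','tube_c','tape','shears','cup']:
        print(c,t,look(p,t))
E
```

```text
pics
0.0 [0.2411 0.6298 0.2519] [ 0.1819  0.9833 -0.0012 -0.0004] [-0.1923  0.0886  0.0703] 0.9999458293076512 [ 1.055   0.2872  1.5782  0.      1.2786 -0.15  ]
[[-0.9338  0.3577 -0.0012]
 [ 0.3577  0.9338 -0.0021]
 [ 0.0004 -0.0024 -1.    ]]
scene cradle [(0.73, array([ 0.58  , -0.101 ,  0.0224])), (0.69, array([0.61  , 0.1691, 0.1077]))]
scene cradle_cheek [(0.81, array([ 0.5758, -0.0997,  0.0168]))]
scene cradle_groove []
scene cradle_back [(0.97, array([ 0.5794, -0.0944,  0.0177])), (0.62, array([ 0.5658, -0.019 ,  0.0426])), (0.49, array([0.4175, 0.2262, 0.1187]))]
scene stop [(0.63, array([ 0.5615, -0.0188,  0.0448]))]
scene stop_push [(0.71, array([ 0.5612, -0.0222,  0.0402]))]
scene tube_a [(0.95, array([ 0.5117, -0.1588,  0.0561])), (0.75, array([0.4205, 0.2269, 0.1189])), (0.62, array([ 0.3085, -0.2318,  0.0031]))]
scene tube_b [(0.95, array([ 0.5117, -0.1588,  0.0561])), (0.75, array([0.4205, 0.2269, 0.1189])), (0.62, array([ 0.3085, -0.2318,  0.0031]))]
scene tube_c [(0.95, array([ 0.5117, -0.1588,  0.0561])), (0.75, array([0.4205, 0.2269, 0.1189])), (0.62, array([ 0.3085
[... 553 characters left out ...]
 array([ 0.5604, -0.0195,  0.0382]))]
side tube_a [(0.97, array([ 0.5196, -0.163 ,  0.0461])), (0.94, array([0.4261, 0.2327, 0.1033])), (0.61, array([0.6197, 0.1682, 0.0957]))]
side tube_b [(0.97, array([ 0.5196, -0.163 ,  0.0461])), (0.94, array([0.4261, 0.2327, 0.1033])), (0.61, array([0.6197, 0.1682, 0.0957]))]
side tube_c [(0.97, array([ 0.5196, -0.163 ,  0.0461])), (0.94, array([0.4261, 0.2327, 0.1033])), (0.61, array([0.6197, 0.1682, 0.0957]))]
side tape [(0.6, array([0.7732, 0.0671, 0.0604]))]
side shears [(0.67, array([ 0.3123, -0.2275,  0.0054])), (0.6, array([ 0.5615, -0.0206,  0.0376]))]
side cup [(0.82, array([0.7723, 0.0651, 0.0648])), (0.47, array([ 0.5594, -0.0171,  0.038 ]))]
```

View pics/scene0.png

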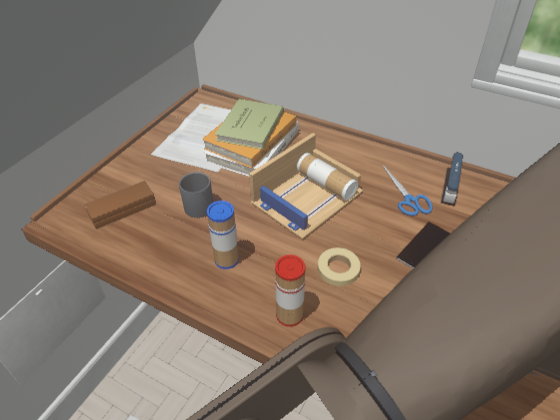

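View pics/side0.png

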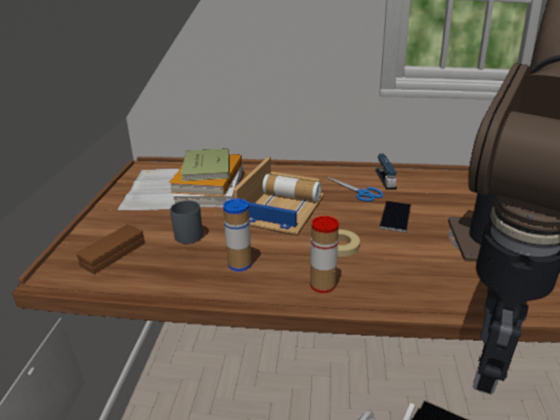

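The scene picture shows the red-plugged tube at about (290,290), the blue-plugged one at (224,235), and the cradle at about (305,185) with the stop at (283,207). Tube_a is at (327,176) against the cheek. The side view agrees. Next I'll measure the cradle more finely.

```bash
python3 - <<'E'
import cv2
a=cv2.imread('pics/scene0.png')[132:236,244:366]; b=cv2.imread('pics/side0.png')[155:235,225:330]
a=cv2.resize(a,None,fx=5,fy=5,interpolation=2); 
for i in range(0,a.shape[1],50): cv2.putText(a,str(244+i//5),(i,8),0,.3,(0,0,255)); cv2.line(a,(i,0),(i,a.shape[0]),(0,0,0) ,1) if i%100==0 else 0
for i in range(0,a.shape[0],50): cv2.putText(a,str(132+i//5),(0,i+8),0,.3,(0,0,255)); cv2.line(a,(0,i),(a.shape[1],i),(0,0,0) ,1) if i%100==0 else 0
cv2.imwrite('pics/crop1.png',a)
E
```

```text
(no output)
```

View pics/crop1.png

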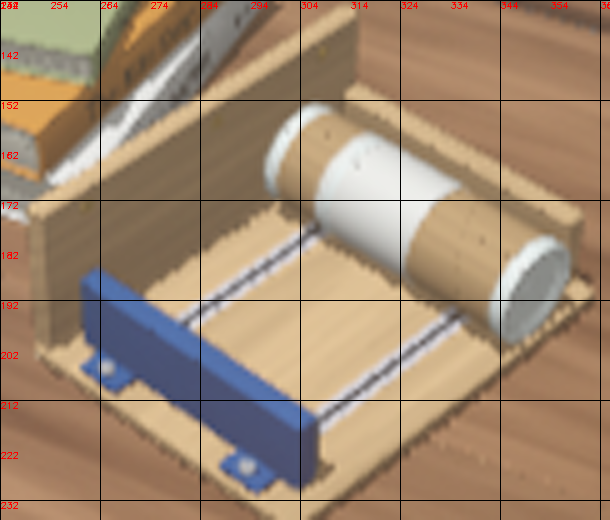

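```bash
cat >> h.py <<'E'
def cw(c,P):
    P=np.atleast_2d(P).astype(float); a=c[2];M=np.array([[np.cos(a),-np.sin(a),0],[np.sin(a),np.cos(a),0],[0,0,1]])
    return P@M.T+np.r_[c[0],c[1],0]
E
python3 - <<'E'
from h import *
from scipy.optimize import least_squares
p=shot('scene');q=shot('side')
obj=np.array([[-86,121,12],[-86,-109,12],[80.5,121,104],[80.5,-109,104],[-74,-95,58],[74,109,58],[-74,109,58]])/1e3
px=np.array([[300,518],[595,290],[48,213],[357,14],[570,224],[83,283],[300,426]])/5+[244,132]
f=lambda c:(proj(p,cw(c,obj))-px).ravel()
r=least_squares(f,[.58,-.09,0],loss='soft_l1');c=r.x;print(c,np.degrees(c[2]));print(r.fun.reshape(-1,2))
np.save('c.npy',c)
print('red',ray(p,290.5,267,.16),'blue',ray(p,221,211.5,.16))
for n,(P,box) in {'scene':(p,(200,125,400,275)),'side':(q,(220,150,340,240))}.items():
    im=P['color'][:,:,::-1].copy();S=4
    im=cv2.resize(im,None,fx=S,fy=S)
    for poly in ([[-86,121,12],[-86,-109,12],[80.5,-109,12],[80.5,121,12]],[[80.5,121,12],[80.5,121,104],[80.5,-109,104],[80.5,-109,12]],[[-74,-95,12],[-74,-95,58],[80,-95,58]],[[-74,109,12],[-74,109,58],[74,109,58],[74,109,12]],[[-80,-67,40],[80,-67,40]]):
        pts=(proj(P,cw(c,np.array(poly)/1e3))*S+S/2).astype(int); cv2.polylines(im,[pts],False,(0,255,0),1)
    a,b,d,e=[v*S for v in box]; cv2.imwrite(f'pics/ov_{n}.png',im[b:e,a:d])
a=cv2.imread('pics/ov_scene.png');b=cv2.imread('pics/ov_side.png')
for t in('tube_a','stop'): print(t,look(q,t)[0])
E
```

```text
[ 0.5413 -0.1238 -0.2631] -15.072198181625165
[[-0.1031  1.602 ]
 [ 0.6926 -1.2232]
 [-0.8904  0.4595]
 [ 0.8602 -1.5795]
 [ 0.5009 -1.0376]
 [-1.6527 -0.4529]
 [ 0.0506  1.04  ]]
red [0.4223 0.2114 0.16  ] blue [0.613  0.1535 0.16  ]
tube_a (0.85, array([0.4255, 0.231 , 0.1005]))
stop (0.73, array([ 0.5665, -0.0184,  0.0409]))
```

View pics/ov_side.png

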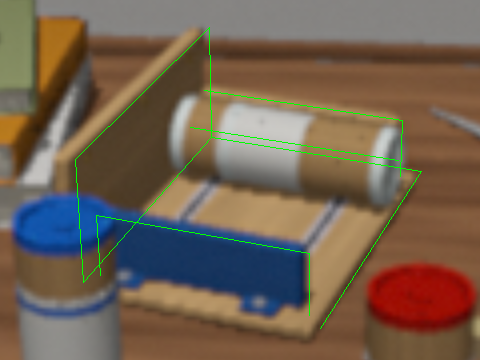

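The overlay is about 4 px off in the side view, so the cradle fit isn't good enough. I'll look at the cradle from above with the wrist camera, since it's near the path to the tubes.

Units first: shifts go in shares of 750 mm and turns go in shares of 2 pi rad. So -469 mm / 750 = -0.6253, -441 mm / 750 = -0.588.

Request:
send_rows --rows "0 0 0 -0.6253 -0.588 -0.1333 1;0 0 0 -0.6253 -0.588 -0.1333 1;0 0 0 -0.6253 -0.588 -0.1333 1;0 0 0 -0.6253 -0.588 -0.1333 1;0 0 0 -0.6253 -0.588 -0.1333 1;0 0 0 -0.6253 -0.588 -0.1333 1;0 0 0 -0.6253 -0.588 -0.1333 1;0 0 0 -0.6253 -0.588 -0.1333 1"

```text
time: 2.5
eef_pos: [0.457, 0.1837, 0.3308]
tcp_rot: [0.182, 0.983, 0.0, 0.001]
contact_force: [1.3, -0.1, 1.3]
opening: 0.999
finger_force: 0.0
```

To row units: -142 mm / 750 = -0.1893, -134 mm / 750 = -0.1787.

Request:
send_rows --rows "0 0 0 0 0 0 1;0 0 0 -0.1893 -0.1787 -0.04 1;0 0 0 -0.1893 -0.1787 -0.04 1;0 0 0 -0.1893 -0.1787 -0.04 1;0 0 0 -0.1893 -0.1787 -0.04 1;0 0 0 -0.1893 -0.1787 -0.04 1"

```text
time: 3.25
eef_pos: [0.541, 0.0103, 0.3596]
tcp_rot: [0.182, 0.983, 0.0, -0.001]
contact_force: [0.3, 0.6, -0.7]
opening: 1.001
finger_force: 0.0
```

```bash
python3 - <<'E'
from h import *
s=st()
p=shot('wrist','w1.png');print(np.linalg.inv(p['extrinsics']),p['fx'])
for t in('tube_a','stop','cup','tape'): print(t,look(p,t))
E
```

```text
3.25 [0.541  0.0103 0.3596] [ 0.1819  0.9833  0.0004 -0.0006] [ 0.3485  0.6217 -0.686 ] 1.0007907198299737 [-0.1688 -0.0747  1.7764  0.0008  1.441  -1.3738]
[[ 0.3581  0.8863  0.2937  0.4649]
 [ 0.9337 -0.34   -0.1126  0.0378]
 [ 0.0001  0.3145 -0.9493  0.4807]
 [ 0.      0.      0.      1.    ]] 353.9133789696528
tube_a [(0.97, array([0.4424, 0.1856, 0.1064])), (0.83, array([0.607 , 0.1371, 0.1563])), (0.71, array([ 0.5153, -0.1723,  0.0594]))]
stop [(0.58, array([ 0.5648, -0.0296,  0.0602]))]
cup [(0.56, array([0.7602, 0.04  , 0.0569]))]
tape [(0.76, array([0.3888, 0.0405, 0.0188])), (0.74, array([0.4383, 0.187 , 0.1067]))]
```

View pics/w1.png

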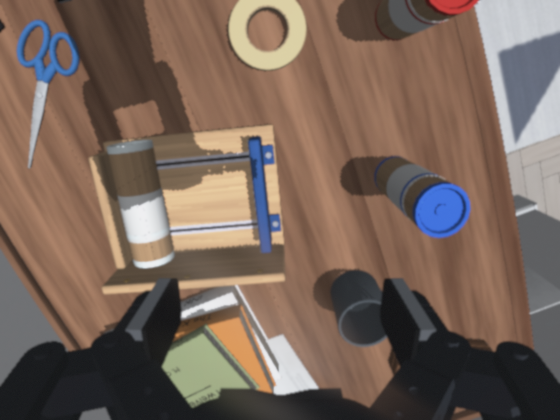

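The wrist view shows the whole cradle: floor front corner at (272,126), back plate top from (104,288) to (285,278), stop from (255,138) to (266,251), and tube_a from (130,145) to (153,258). I'll zoom in to pick corners.

```bash
python3 - <<'E'
import cv2
a=cv2.imread('pics/w1.png')[115:305,85:295]
a=cv2.resize(a,None,fx=3,fy=3,interpolation=cv2.INTER_LANCZOS4)
for i in range(0,a.shape[1],60): cv2.putText(a,str(85+i//3),(i,8),0,.35,(0,255,255)); cv2.line(a,(i,0),(i,4),(0,0,255))
for i in range(0,a.shape[0],60): cv2.putText(a,str(115+i//3),(0,i+8),0,.35,(0,255,255))
cv2.imwrite('pics/w1c.png',a)
E
```

```text
(no output)
```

View pics/w1c.png

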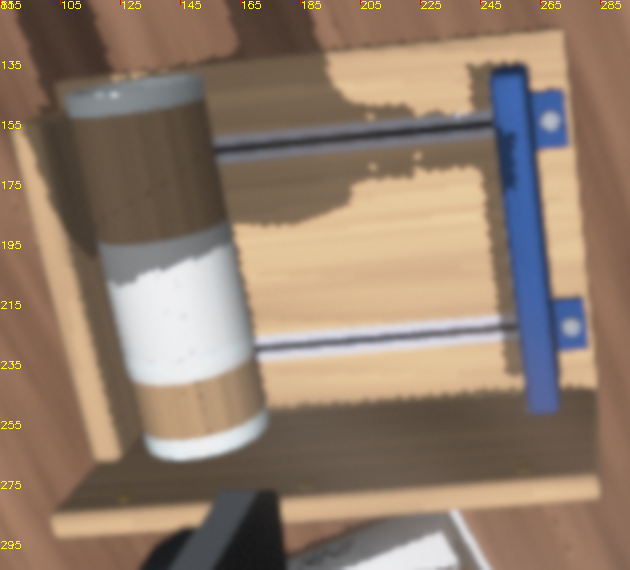

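```bash
python3 - <<'E'
from h import *
from scipy.optimize import least_squares
p=shot('wrist')
obj=np.array([[-86,121,12],[-86,-109,12],[80.5,121,12],[80.5,121,104],[80.5,-109,104],[92.5,121,104],[92.5,-109,104],[-74,-109,58],[80.5,-95,58],[80.5,-109,58],[-74,95,58],[-74,109,58],[74,95,58],[74,109,58]])/1e3
px=(np.array([[562,31],[57,82],[597,388],[600,476],[53,516],[600,497],[56,537],[15,121],[120,458],[97,460],[491,72],[526,67],[527,413],[558,410]])-1)/3+[85,115]
m=np.r_[np.zeros(10),np.ones(4)]
def f(c):
    o=obj.copy();o[:,1]-=m*c[3]; return (proj(p,cw(c,o))-px).ravel()
r=least_squares(f,[.58,-.09,0,0],loss='soft_l1');c=r.x;print(c,np.degrees(c[2]));print(r.fun.reshape(-1,2).T)
np.save('c.npy',c[:3])
# tubes: pixel of top plug (blue 441,208); tube_a ends
print('blue',ray(p,440.5,208.5,.16))
u=np.array([[137,92],[207,445]])/3+[85,115]
T=[ray(p,*k,.058) for k in u];print('tubea',T)
M=np.array([[np.cos(c[2]),np.sin(c[2])],[-np.sin(c[2]),np.cos(c[2])]])
for t in [T[0],T[1],[.4424,.1856],[.422,.2114],ray(p,440.5,208.5,.16)]: print('in cradle',M@(np.array(t)[:2]-c[:2]))
q=shot('scene');w=shot('side')
for P,n in((q,'scene'),(w,'side')): 
  print(n,look(P,'tube_c'))
  im=cv2.cvtColor(P['color'],cv2.COLOR_RGB2HSV)
  for nm,lo,hi in(('red',(0,170,90),(6,255,255)),('blue',(108,170,120),(120,255,255))):
    mk=cv2.inRange(im,lo,hi);k,l,s,ce=cv2.connectedComponentsWithStats(mk)
    print(nm,[(s[i],ce[i]) for i in range(1,k) if s[i,4]>40])
E
```

```text
[ 0.5447 -0.1227 -0.2761  0.0047] -15.820208270714515
[[ 1.4233 -0.7189  0.5807  0.3497 -1.973   1.1768 -0.5035 -2.0381  1.1803
  -0.9096 -0.4887 -0.4051  0.565   0.8476]
 [-1.2879 -1.0765 -2.2124 -0.9804 -1.3208  0.8419  0.0588  0.5339  0.2066
   0.2147  0.7408  1.3346  0.691   0.8502]]
blue [0.6166 0.1468 0.16  ]
tubea [array([ 0.4534, -0.1507,  0.058 ]), array([ 0.6041, -0.1962,  0.058 ])]
in cradle [-0.0802 -0.0519]
in cradle [ 0.0772 -0.0546]
in cradle [-0.1825  0.2687]
in cradle [-0.2091  0.288 ]
in cradle [-0.0043  0.2788]
scene [(0.77, array([ 0.5142, -0.1604,  0.0571])), (0.75, array([0.4172, 0.2271, 0.1185])), (0.64, array([0.6102, 0.166 , 0.1083]))]
red [(array([275, 255,  30,  26, 600], dtype=int32), array([289.6567, 267.2383]))]
blue []
side [(0.78, array([0.6158, 0.1707, 0.0974])), (0.73, array([ 0.5248, -0.1645,  0.0477])), (0.73, array([0.425 , 0.2287, 0.1013]))]
red [(array([312, 215,  27,  18, 402], dtype=int32), array([324.8682, 223.3955])), (array([311, 286,  22,   7,  49], dtype=int32), array([321.4694, 290.1633]))]
blue [(array([224, 199,  25,  14,  69], dtype=int32), array([232.8406, 205.2754]))]
```

The cradle is at about (0.545, -0.123), yaw -15.8°. The red tube stands at about (0.422, 0.209) and the blue at about (0.615, 0.149). 

Plan:
1. Take the red tube first with the tool tilted 75°, closing direction radial.
2. Lift it and turn it.
3. Lay it down with the tool leaning 15° towards the front.

```bash
cat >> h.py <<'E'
c=np.load('c.npy') if __import__('os').path.exists('c.npy') else None
def ori(az,tilt,yaz):   # tool z: tilt deg from down towards azimuth az; y az (deg), horizontal
    a,t,y=np.radians([az,tilt,yaz]); z=np.r_[np.sin(t)*np.cos(a),np.sin(t)*np.sin(a),-np.cos(t)]
    y=np.r_[np.cos(y),np.sin(y),0]; y-=z*(y@z); y/=np.linalg.norm(y)
    return R.from_matrix(np.c_[np.cross(y,z),y,z])
def chain(*poses,start=None):
    s=ctrl.get_state(); p,r=(np.array(s['eef_pos']),R.from_quat(s['tcp_rot'])) if start is None else start
    for P,O in poses:
        P=np.array(P,float)
        print('turn',(r.inv()*O).as_rotvec(degrees=True).round(1),'shift',(r.inv().apply(P-p)*1e3).round(1)); p,r=P,O
E
python3 - <<'E'
from h import *
O=ori(26.2-90,75,26.2);z=O.as_matrix()[:,2]
g=np.r_[.422,.209,.10]-.003*z; D=ori(0,0,26.2)
chain(([.37,.33,.34],D),(g-.13*z,O),(g,O),(g+[0,0,.12],O)); print(g,z)
E
```

```text
turn [ 0.   0.  42.9] shift [273.9 237.8  20.1]
turn [ -0. -75.   0.] shift [ -3.1  -6.8 205.6]
turn [0. 0. 0.] shift [ -0.   0. 130.]
turn [0. 0. 0.] shift [-115.9    0.   -31.1]
[0.4207 0.2116 0.1008] [ 0.4265 -0.8667 -0.2588]
```

To row units: 274 mm / 750 = 0.3653, 238 mm / 750 = 0.3173, 43 degrees / 360 = 0.1194.

Request:
send_rows --rows "0 0 0.1194 0.3653 0.3173 0.0267 1;0 0 0.1194 0.3653 0.3173 0.0267 1;0 0 0.1194 0.3653 0.3173 0.0267 1;0 0 0.1194 0.3653 0.3173 0.0267 1;0 0 0.1194 0.3653 0.3173 0.0267 1;0 0 0.1194 0.3653 0.3173 0.0267 1;0 0 0.1194 0.3653 0.3173 0.0267 1;0 0 0.1194 0.3653 0.3173 0.0267 1"

```text
time: 4.75
eef_pos: [0.3702, 0.3301, 0.3401]
tcp_rot: [0.529, 0.849, -0.0, 0.0]
contact_force: [-0.3, 0.3, 0.7]
opening: 1.003
finger_force: 0.0
```

To row units: 205 mm / 750 = 0.2733, 160 mm / 750 = 0.2133, -75 degrees / 360 = -0.2083.

Request:
send_rows --rows "0 -0.0278 0 0 0 0 1;0 -0.0556 0 0 0 0.04 1;0 -0.0833 0 -0.004 -0.0093 0.08 1;0 -0.1111 0 -0.004 -0.0093 0.12 1;0 -0.1389 0 -0.004 -0.0093 0.16 1;0 -0.1667 0 -0.004 -0.0093 0.2133 1;0 -0.1944 0 -0.004 -0.0093 0.2733 1;0 -0.2083 0 -0.004 -0.0093 0.2733 1"

```text
time: 5.75
eef_pos: [0.3646, 0.3207, 0.129]
tcp_rot: [0.417, 0.672, -0.329, 0.516]
contact_force: [0.1, 0.6, -0.4]
opening: 0.997
finger_force: 0.0
```

```bash
python3 - <<'E'
from h import *
s=st(); p=shot('wrist','w2.png')
print(look(p,'tube_b')[:2])
O=ori(26.2-90,75,26.2);z=O.as_matrix()[:,2]
g=np.r_[.422,.209,.10]-.003*z
chain((g,O))
E
```

```text
5.75 [0.3646 0.3207 0.129 ] [ 0.4166  0.6723 -0.329   0.5159] [ 0.0569  0.5715 -0.3912] 0.9973081828383359 [ 0.9188  0.5004  1.9183 -1.0498  1.6729  0.9233]
[(0.88, array([0.5973, 0.1617, 0.0776])), (0.73, array([0.4137, 0.233 , 0.0802]))]
turn [-0.4  0.2  0.3] shift [ -1.5   1.4 127.4]
```

View pics/w2.png

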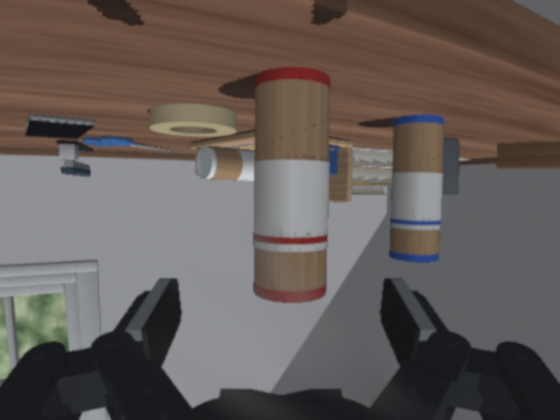

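The wrist view (desk at top) shows the red tube at column 292, between the fingers, with the blue one behind it at 416. The tube is about 6 mm to tool +y, so I'll correct for that, go in and close.

To row units: 128 mm / 750 = 0.1707, 115 mm / 750 = 0.1533.

Request:
send_rows --rows "0 0 0 -0.0013 0.008 0.0667 1;0 0 0 -0.0013 0.008 0.12 1;0 0 0 -0.0013 0.008 0.1533 1;0 0 0 -0.0013 0.008 0.1707 1;0 0 0 -0.0013 0.008 0.1707 -1;0 0 0 -0.0013 0.008 0.1707 -1;0 0 0 -0.0013 0.008 0.1707 -1;0 0 0 -0.0013 0.008 0.1707 -1" --grip_force 45

```text
time: 6.85
eef_pos: [0.4255, 0.2162, 0.1038]
tcp_rot: [0.42, 0.673, -0.322, 0.517]
contact_force: [-0.8, 0.3, 3.9]
opening: 0.637
finger_force: 49.6
```

Request:
send_rows --rows "0 0 0 0 0 0 -1;0 0 0 0 0 0 -1;0 0 0 0 0 0 -1"

```text
time: 7.22
eef_pos: [0.4256, 0.216, 0.1039]
tcp_rot: [0.42, 0.672, -0.322, 0.517]
contact_force: [-1.4, 0.8, 5.8]
opening: 0.64
finger_force: 49.8
```

Gripped, with an opening of about 54 mm. Next I'll work out the lift, turn and lowering.

```bash
cat >> h.py <<'E'
def place(ta_tilt,s,x,y,z):  # tool pose so tube middle at cradle x,y,z; grasp s towards front of the middle
    a=np.degrees(c[2]); O=ori(a,90-ta_tilt,a-90); zt=O.as_matrix()[:,2]
    return cw(c,[x-s,y,z])[0]-.003*zt,O
E
python3 - <<'E'
from h import *
s=ctrl.get_state(); r=R.from_quat(s['tcp_rot']); m=r.as_matrix();print(m)
tilt=np.degrees(np.arccos(-m[2,2]));gz=s['eef_pos'][2]+.003*m[2,2];print(tilt,gz)
P0=np.array(s['eef_pos'])
hi=place(tilt,gz-.08,-.012,.022,.17); lo=place(tilt,gz-.08,-.012,.022,.043)
chain((P0+[0,0,.18],r),([.43,.12,.29],ori(0,0,-15)),hi,lo);print(hi[0],lo[0],lo[1].as_matrix())
E
```

```text
[[-0.1117  0.8982  0.4251]
 [ 0.2318  0.4395 -0.8678]
 [-0.9663  0.0016 -0.2573]]
75.08983905612766 0.10309829979390144
turn [0. 0. 0.] shift [-173.9    0.3  -46.3]
turn [26.9 71.6 34.9] shift [-28.7 -38.2  83.6]
turn [-11.8  11.6  90.3] shift [-182.2  138.1  117.1]
turn [0. 0. 0.] shift [-32.7   0.  122.7]
[ 0.5162 -0.0917  0.1729] [ 0.5162 -0.0917  0.0459] [[ 0.9297 -0.2726  0.2476]
 [-0.2634 -0.9621 -0.0701]
 [ 0.2573 -0.     -0.9663]]
```

To row units: -174 mm / 750 = -0.232, -140 mm / 750 = -0.1867.

Request:
send_rows --rows "0 0 0 -0.0533 0 -0.0133 -1;0 0 0 -0.12 0 -0.032 -1;0 0 0 -0.1867 0 -0.0493 -1;0 0 0 -0.232 0 -0.0613 -1;0 0 0 -0.232 0 -0.0613 -1"

```text
time: 7.85
eef_pos: [0.4261, 0.2157, 0.2845]
tcp_rot: [0.422, 0.673, -0.319, 0.516]
contact_force: [0.4, 0.3, -1.8]
opening: 0.64
finger_force: 49.7
```

To row units: 84 mm / 750 = 0.112, 70 mm / 750 = 0.0933, 71.6 degrees / 360 = 0.1989.

Request:
send_rows --rows "0.0083 0.025 0.0111 -0.0053 -0.0067 0.0133 -1;0.0167 0.0472 0.0222 -0.0093 -0.012 0.0267 -1;0.0278 0.0722 0.0361 -0.0147 -0.0187 0.0413 -1;0.0361 0.0944 0.0472 -0.0187 -0.024 0.0533 -1;0.0444 0.1194 0.0583 -0.0227 -0.0307 0.0667 -1;0.0528 0.1417 0.0694 -0.0267 -0.036 0.08 -1;0.0639 0.1667 0.0806 -0.032 -0.0427 0.0933 -1;0.0747 0.1989 0.0969 -0.0387 -0.0507 0.112 -1"

```text
time: 8.85
eef_pos: [0.4299, 0.1187, 0.2866]
tcp_rot: [0.788, 0.615, -0.013, 0.015]
contact_force: [-0.4, -0.8, -1.4]
opening: 0.638
finger_force: 49.6
```

Request:
send_rows --rows "0 0 0 0 0 0 -1;0 0 0 0 0 0 -1"

```text
time: 9.1
eef_pos: [0.4296, 0.1187, 0.287]
tcp_rot: [0.787, 0.616, -0.015, 0.017]
contact_force: [-0.4, 0.5, -1.0]
opening: 0.644
finger_force: 49.6
```

```bash
python3 - <<'E'
from h import *
s=st()
chain(place(75.1,.023,-.012,.022,.17),place(75.1,.023,-.012,.022,.043))
E
```

```text
9.1 [0.4296 0.1187 0.287 ] [ 0.7872  0.6162 -0.0149  0.0172] [-0.4008  0.5462 -1.0381] 0.6435054973412929 [ 0.0648 -0.2606  2.0681 -0.0464  1.3394  0.318 ]
turn [-9.5 13.1 91.7] shift [-178.2  133.6  123.3]
turn [0. 0. 0.] shift [-32.7   0.  122.7]
```

To row units: -160 mm / 750 = -0.2133, -140 mm / 750 = -0.1867, 80 degrees / 360 = 0.2222.

Request:
send_rows --rows "-0.0028 0.0039 0.0278 -0.0267 0.02 0.0067 -1;-0.0056 0.0078 0.0556 -0.0533 0.04 0.02 -1;-0.0083 0.0111 0.0833 -0.08 0.06 0.0333 -1;-0.0111 0.0156 0.1111 -0.1067 0.08 0.0533 -1;-0.0139 0.0194 0.1389 -0.1333 0.1 0.0733 -1;-0.0167 0.0236 0.1667 -0.16 0.12 0.1 -1;-0.0194 0.0278 0.1944 -0.1867 0.14 0.12 -1;-0.0231 0.0317 0.2222 -0.2133 0.16 0.144 -1"

```text
time: 10.1
eef_pos: [0.5086, -0.069, 0.1878]
tcp_rot: [0.993, -0.036, 0.114, 0.018]
contact_force: [-0.1, 0.1, -2.0]
opening: 0.64
finger_force: 49.7
```

```bash
python3 - <<'E'
from h import *
s=st()
chain(place(75.1,.023,-.012,.022,.17));chain(place(75.1,.023,-.012,.022,.09));chain(place(75.1,.023,-.012,.022,.045))
E
```

```text
10.1 [ 0.5086 -0.069   0.1878] [ 0.9927 -0.0356  0.1139  0.0178] [-0.1485  0.15   -2.0402] 0.6399439141569551 [-0.349  -0.1236  2.1509  0.0465  0.8866  1.2682]
turn [-1.3  1.6 11.6] shift [ 5.6 21.7 17.2]
turn [-1.3  1.6 11.6] shift [-12.6  19.5  95.1]
turn [-1.3  1.6 11.6] shift [-22.9  18.3 138.9]
```

To row units: 135 mm / 750 = 0.18, 21.7 mm / 750 = 0.0289, 11.6 degrees / 360 = 0.0322.

Request:
send_rows --rows "-0.0028 0.0028 0.025 0.004 0.0187 0.016 -1;-0.0036 0.0044 0.0322 0.0075 0.0289 0.0229 -1;-0.0036 0.0044 0.0322 0.0075 0.0289 0.0229 -1;-0.0036 0.0044 0.0322 -0.004 0.0273 0.0733 -1;-0.0036 0.0044 0.0322 -0.0168 0.026 0.1267 -1;-0.0036 0.0044 0.0322 -0.0227 0.0253 0.1507 -1;-0.0036 0.0044 0.0322 -0.0267 0.0248 0.168 -1;-0.0036 0.0044 0.0322 -0.0293 0.0245 0.18 -1"

```text
time: 11.1
eef_pos: [0.5169, -0.0928, 0.0539]
tcp_rot: [0.982, -0.135, 0.13, 0.018]
contact_force: [-0.7, 0.3, -0.7]
opening: 0.642
finger_force: 49.6
```

Request:
send_rows --rows "0 0 0 0 0 0 -1;0 0 0 0 0 0 -1"

```text
time: 11.35
eef_pos: [0.5171, -0.0933, 0.0547]
tcp_rot: [0.982, -0.135, 0.13, 0.018]
contact_force: [0.3, -0.3, -1.4]
opening: 0.642
finger_force: 49.6
```

```bash
python3 - <<'E'
from h import *
s=st()
chain(place(75.1,.023,-.012,.022,.045));chain(place(75.1,.023,-.012,.022,.040));chain(place(75.1,.023,0,.022,.040))
E
```

```text
11.35 [ 0.5171 -0.0933  0.0547] [ 0.9821 -0.1353  0.13    0.0185] [ 0.3099 -0.2811 -1.4247] 0.6419396038056537 [-0.3839  0.1165  2.2063  0.052   0.5573  1.4202]
turn [ 0.  -0.2  0.1] shift [-2.9 -1.3  6.2]
turn [ 0.  -0.2  0.1] shift [-4.2 -1.3 11.1]
turn [ 0.  -0.2  0.1] shift [ 7.4 -1.3 14.2]
```

To row units: 9.7 mm / 750 = 0.0129, 8.7 mm / 750 = 0.0116.

Request:
send_rows --rows "0 0 0 -0.0013 0 0.004 -1;0 0 0 -0.0027 -0.0013 0.0073 -1;0 0 0 -0.004 -0.0013 0.01 -1;0 0 0 -0.0047 -0.0013 0.0116 -1;0 0 0 -0.0051 -0.0013 0.0129 -1;0 0 0 -0.0051 -0.0013 0.0129 -1"

```text
time: 12.1
eef_pos: [0.5178, -0.0925, 0.0477]
tcp_rot: [0.982, -0.135, 0.131, 0.019]
contact_force: [-12.1, 3.7, 24.6]
opening: 0.639
finger_force: 52.6
```

To row units: 1 mm / 750 = 0.0013, -0.3 mm / 750 = -0.0004.

Request:
send_rows --rows "0 0 0 -0.0004 0 0.0013 -1;0 0 0 -0.0004 0 0.0013 -1"

```text
time: 12.35
eef_pos: [0.5183, -0.0927, 0.0476]
tcp_rot: [0.982, -0.135, 0.132, 0.019]
contact_force: [-14.9, 4.5, 30.0]
opening: 0.637
finger_force: 53.2
```

Contact came about 4 mm earlier than expected, with a push towards -x. I'll ease off slightly and look.

To row units: -3 mm / 750 = -0.004, 1 mm / 750 = 0.0013.

Request:
send_rows --rows "0 0 0 0.0013 0 -0.004 -1;0 0 0 0.0013 0 -0.004 -1"

```text
time: 12.6
eef_pos: [0.5174, -0.0924, 0.0478]
tcp_rot: [0.982, -0.135, 0.131, 0.019]
contact_force: [-4.0, 1.1, 12.5]
opening: 0.635
finger_force: 51.0
```

```bash
python3 - <<'E'
from h import *
s=st()
a=shot('scene')['color'][125:245,230:380,::-1];b=shot('side')['color'][140:245,225:345,::-1]
a=cv2.resize(a,(400,320),interpolation=2);b=cv2.resize(b,(400,350),interpolation=2)
w=shot('wrist')['color'][:,:,::-1]
im=np.zeros((600,800,3),np.uint8);im[:320,:400]=a;im[:350,400:]=b;im[350:,400:]=cv2.resize(w,(333,250)).repeat(1,0)[:, :333] if 0 else 0
im[320:600,:373]=cv2.resize(w,(373,280));cv2.imwrite('pics/v8.png',im)
E
```

```text
12.6 [ 0.5174 -0.0924  0.0478] [ 0.9819 -0.1353  0.1312  0.0187] [-4.0435  1.1229 12.4876] 0.6346449269917162 [-0.3819  0.1303  2.2083  0.0527  0.5392  1.4212]
```

View pics/v8.png

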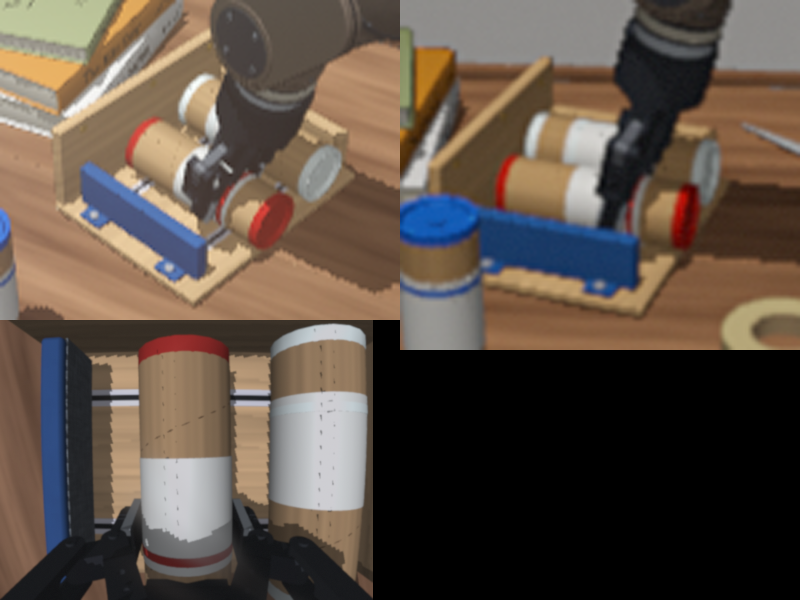

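The picture shows the red tube lying flat and parallel to tube_a, clear of the stop, with a small gap to the plate. The early contact was the floor, because the tube axis sits a few mm ahead of the grasp point. I'll ease up 1 mm and slide it towards the plate.

To row units: 7 mm / 750 = 0.0093, 6.1 mm / 750 = 0.0081.

Request:
send_rows --rows "0 0 0 0.0004 0 -0.0013 -1;0 0 0 0.0029 0 -0.0007 -1;0 0 0 0.0055 0 0.0001 -1;0 0 0 0.0081 0 0.0008 -1;0 0 0 0.0093 0 0.0011 -1;0 0 0 0.0093 0 0.0011 -1"

```text
time: 13.5
eef_pos: [0.5228, -0.0939, 0.0478]
tcp_rot: [0.982, -0.135, 0.129, 0.018]
contact_force: [-5.8, 1.5, 12.5]
opening: 0.64
finger_force: 51.1
```

```bash
python3 - <<'E'
from h import *
s=st();M=np.array([[np.cos(c[2]),np.sin(c[2])],[-np.sin(c[2]),np.cos(c[2])]])
print(M@(np.array(s['eef_pos'])[:2]-c[:2]),M@np.array(s['contact_force'])[:2])
E
```

```text
13.5 [ 0.5228 -0.0939  0.0478] [ 0.9822 -0.1353  0.1292  0.0183] [-5.8497  1.5353 12.5146] 0.6400703011498329 [-0.3804  0.143   2.193   0.0511  0.5457  1.4239]
[-0.0289  0.0217] [-6.0467 -0.1176]
```

To row units: 4.1 mm / 750 = 0.0055, 3.1 mm / 750 = 0.0041.

Request:
send_rows --rows "0 0 0 0.0016 0 -0.0004 -1;0 0 0 0.0028 0 -0.0001 -1;0 0 0 0.0041 0 0.0003 -1;0 0 0 0.0055 0 0.0005 -1;0 0 0 0.0055 0 0.0005 -1"

```text
time: 14.12
eef_pos: [0.5263, -0.0949, 0.0478]
tcp_rot: [0.982, -0.135, 0.129, 0.018]
contact_force: [-4.6, 1.7, 9.4]
opening: 0.639
finger_force: 50.8
```

To row units: 2 mm / 750 = 0.0027, 1 mm / 750 = 0.0013.

Request:
send_rows --rows "0 0 0 0.0013 0 0.0003 -1;0 0 0 0.0027 0 0.0007 -1;0 0 0 0.0027 0 0.0007 -1"

```text
time: 14.5
eef_pos: [0.5283, -0.0954, 0.0478]
tcp_rot: [0.982, -0.135, 0.129, 0.018]
contact_force: [-4.2, 1.3, 8.6]
opening: 0.64
finger_force: 50.7
```

To row units: 3 mm / 750 = 0.004, 2 mm / 750 = 0.0027.

Request:
send_rows --rows "0 0 0 0.0013 0 0.0003 -1;0 0 0 0.0027 0 0.0005 -1;0 0 0 0.004 0 0.0008 -1;0 0 0 0.004 0 0.0008 -1"

```text
time: 15.0
eef_pos: [0.5292, -0.0956, 0.0478]
tcp_rot: [0.983, -0.135, 0.126, 0.018]
contact_force: [-15.0, 2.6, 19.2]
opening: 0.642
finger_force: 51.9
```

To row units: 2 mm / 750 = 0.0027, 1 mm / 750 = 0.0013.

Request:
send_rows --rows "0 0 0 0.0013 0 0.0003 -1;0 0 0 0.0027 0 0.0005 -1;0 0 0 0.0027 0 0.0005 -1"

```text
time: 15.38
eef_pos: [0.5296, -0.0955, 0.0477]
tcp_rot: [0.983, -0.134, 0.123, 0.017]
contact_force: [-21.8, 4.3, 25.7]
opening: 0.638
finger_force: 52.3
```

The force rises with no further travel, so the tube is home against the plate. I'll relax, open a little and withdraw.

To row units: -70 mm / 750 = -0.0933, -25 mm / 750 = -0.0333.

Request:
send_rows --rows "0 0 0 -0.0047 0 -0.0027 -1;0 0 0 -0.0047 0 -0.0027 -1;0 0 0 -0.0047 0 -0.0027 0.45;0 0 0 -0.0047 0 -0.0027 0.45;0 0 0 -0.0047 0 -0.0027 0.45;0 0 0 -0.0047 0 -0.0107 0.45;0 0 0 -0.0047 0 -0.0333 0.45;0 0 0 -0.0047 0 -0.0933 0.45"

```text
time: 16.38
eef_pos: [0.5109, -0.0904, 0.1131]
tcp_rot: [0.982, -0.136, 0.127, 0.018]
contact_force: [0.6, 0.0, 1.5]
opening: 0.724
finger_force: 0.0
```

```bash
python3 - <<'E'
from h import *
s=st();p=shot('wrist','w9.png');cv2.imwrite('pics/s9.png',shot('scene')['color'][:,:,::-1])
print(look(p,'tube_a'),look(p,'stop'))
E
```

```text
16.375 [ 0.5109 -0.0904  0.1131] [ 0.9825 -0.1356  0.1268  0.0177] [0.5814 0.0399 1.5037] 0.7239733953842268 [-0.383  -0.0067  2.1995  0.0424  0.6939  1.433 ]
[(0.97, array([ 0.5535, -0.1008,  0.0678])), (0.68, array([ 0.5369, -0.1795,  0.0648]))] [(0.85, array([ 0.5792, -0.0396,  0.0571]))]
```

```bash
python3 - <<'E'
from h import *
a=np.degrees(c[2]);D=ori(0,0,a-90)
w=lambda x,y,z:(cw(c,[x,y,z])[0],D)
chain(w(0,.150,.14),w(0,.150,.046),w(0,.05,.046));print(w(0,.15,.046)[0])
E
```

```text
turn [  0.1 -15.2   0.1] shift [  44.3 -128.2  -13.3]
turn [0. 0. 0.] shift [ 0.  0. 94.]
turn [0. 0. 0.] shift [ -0. 100.   0.]
[0.5856 0.0216 0.046 ]
```

To row units: -128 mm / 750 = -0.1707, 44.3 mm / 750 = 0.0591, -15.2 degrees / 360 = -0.0422.

Request:
send_rows --rows "0 -0.0139 0 0.0133 -0.04 -0.0173 0;0 -0.0417 0 0.04 -0.1133 -0.0173 -1;0 -0.0422 0 0.0591 -0.1707 -0.0173 -1;0 -0.0422 0 0.0591 -0.1707 -0.0173 -1;0 -0.0422 0 0.0591 -0.1707 -0.0173 -1" --grip_force 40

```text
time: 17.2
eef_pos: [0.5839, 0.0216, 0.1364]
tcp_rot: [0.991, -0.136, -0.004, 0.0]
contact_force: [0.6, 0.7, -0.7]
opening: -0.004
finger_force: 0.0
```

To row units: 94 mm / 750 = 0.1253, 80 mm / 750 = 0.1067.

Request:
send_rows --rows "0 0 0 0 0 0.06 -1;0 0 0 0 0 0.1067 -1;0 0 0 0 0 0.1253 -1;0 0 0 0 0 0.1253 -1;0 0 0 0 0.0133 0.1253 -1;0 0 0 0 0.0267 0.1253 -1;0 0 0 0 0.04 0.1253 -1"

```text
time: 18.08
eef_pos: [0.5771, -0.0082, 0.0453]
tcp_rot: [0.991, -0.137, -0.001, 0.0]
contact_force: [1.2, -0.2, -0.1]
opening: 0.0
finger_force: 0.0
```

To row units: 42 mm / 750 = 0.056, 36 mm / 750 = 0.048.

Request:
send_rows --rows "0 0 0 0 0.012 0 -1;0 0 0 0 0.024 0 -1;0 0 0 0 0.036 0 -1;0 0 0 0 0.048 0 -1;0 0 0 0 0.056 0 -1;0 0 0 0 0.056 0 -1"

```text
time: 18.82
eef_pos: [0.5658, -0.048, 0.045]
tcp_rot: [0.991, -0.137, -0.001, 0.0]
contact_force: [0.2, 3.1, 1.9]
opening: -0.0
finger_force: 1.3
```

```bash
cat >> h.py <<'E'
def inc():
    s=st();M=np.array([[np.cos(c[2]),np.sin(c[2])],[-np.sin(c[2]),np.cos(c[2])]])
    print('cradle xy',M@(np.array(s['eef_pos'])[:2]-c[:2]),'F',M@np.array(s['contact_force'])[:2])
E
python3 - <<'E'
from h import *
inc()
E
```

```text
18.825 [ 0.5658 -0.048   0.045 ] [ 0.9906 -0.137  -0.001   0.0001] [0.2468 3.0664 1.8889] -6.077213452404854e-05 [-0.263   0.318   1.9627 -0.0006  0.8629  1.583 ]
cradle xy [-0.0001  0.0777] F [-0.5985  3.0175]
```

To row units: 26 mm / 750 = 0.0347, 24 mm / 750 = 0.032.

Request:
send_rows --rows "0 0 0 0 0.0093 0 -1;0 0 0 0 0.0187 0 -1;0 0 0 0 0.0267 0 -1;0 0 0 0 0.032 0 -1;0 0 0 0 0.0347 0 -1;0 0 0 0 0.0347 0 -1"

```text
time: 19.58
eef_pos: [0.5587, -0.0727, 0.0447]
tcp_rot: [0.991, -0.137, -0.001, 0.0]
contact_force: [1.5, 3.8, 3.3]
opening: 0.001
finger_force: 2.2
```

To row units: 8 mm / 750 = 0.0107, 6 mm / 750 = 0.008.

Request:
send_rows --rows "0 0 0 0 0.004 0 -1;0 0 0 0 0.008 0 -1;0 0 0 0 0.0107 0 -1;0 0 0 0 0.0107 0 -1"

```text
time: 20.08
eef_pos: [0.5567, -0.0797, 0.0447]
tcp_rot: [0.991, -0.137, -0.001, -0.0]
contact_force: [2.5, 5.9, 3.1]
opening: -0.001
finger_force: 3.5
```

To row units: 6 mm / 750 = 0.008, 4 mm / 750 = 0.0053.

Request:
send_rows --rows "0 0 0 0 0.0027 0 -1;0 0 0 0 0.0053 0 -1;0 0 0 0 0.008 0 -1;0 0 0 0 0.008 0 -1"

```text
time: 20.58
eef_pos: [0.5567, -0.0801, 0.0449]
tcp_rot: [0.99, -0.139, 0.0, -0.006]
contact_force: [10.4, 26.2, 2.6]
opening: -0.002
finger_force: 13.8
```

To row units: 4 mm / 750 = 0.0053, 2 mm / 750 = 0.0027.

Request:
send_rows --rows "0 0 0 0 0.0027 0 -1;0 0 0 0 0.0053 0 -1;0 0 0 0 0.0053 0 -1"

```text
time: 20.95
eef_pos: [0.5567, -0.0802, 0.045]
tcp_rot: [0.99, -0.14, 0.001, -0.009]
contact_force: [15.7, 38.7, 2.8]
opening: 0.001
finger_force: 20.7
```

```bash
python3 - <<'E'
from h import *
inc()
E
```

```text
20.95 [ 0.5567 -0.0802  0.045 ] [ 0.9902 -0.1395  0.0012 -0.009 ] [15.6806 38.7113  2.8278] 0.0007305998920908722 [-0.331   0.3062  1.9784  0.024   0.8582  1.504 ]
cradle xy [-0.0001  0.0441] F [ 4.5332 41.5198]
```

The stop is snug: the force rises at tool y = 44 mm, which matches about 78 mm of travel. Next I'll back away and press both floor tubes' front ends gently towards the plate with the opened fingers.

To row units: -130 mm / 750 = -0.1733, -110 mm / 750 = -0.1467.

Request:
send_rows --rows "0 0 0 0 -0.02 0 -1;0 0 0 0 -0.04 0 -1;0 0 0 0 -0.04 -0.0667 -1;0 0 0 0 -0.04 -0.1467 -1;0 0 0 0 -0.04 -0.1733 -1"

```text
time: 21.58
eef_pos: [0.5637, -0.0625, 0.1784]
tcp_rot: [0.991, -0.137, 0.001, 0.001]
contact_force: [0.4, -0.5, -1.4]
opening: 0.005
finger_force: 0.0
```

```bash
python3 - <<'E'
from h import *
inc()
a=np.degrees(c[2]);D=ori(0,0,a-90)
w=lambda x,y,z:(cw(c,[x,y,z])[0],D)
chain(w(-.13,-.039,.175),w(-.13,-.039,.050),w(-.091,-.039,.05))
E
```

```text
21.575 [ 0.5637 -0.0625  0.1784] [ 0.9906 -0.137   0.0013  0.0013] [ 0.4488 -0.4861 -1.3771] 0.004638679928939854 [-0.2883  0.1233  1.9106 -0.0025  1.1047  1.5585]
cradle xy [0.0018 0.0631] F [ 0.5644 -0.3453]
turn [ 0.1 -0.2  0.1] shift [-132.   101.9    3.3]
turn [0. 0. 0.] shift [  0.   0. 125.]
turn [0. 0. 0.] shift [39.  0.  0.]
```

To row units: 128 mm / 750 = 0.1707, -117 mm / 750 = -0.156.

Request:
send_rows --rows "0 0 0 -0.0667 0.052 0 0.3;0 0 0 -0.1333 0.1067 0.004 0.3;0 0 0 -0.156 0.136 0.004 0.3;0 0 0 -0.156 0.136 0.004 0.3;0 0 0 -0.156 0.136 0.08 0.3;0 0 0 -0.156 0.136 0.1467 0.3;0 0 0 -0.156 0.136 0.1707 0.3;0 0 0 -0.156 0.136 0.1707 0.3"

```text
time: 22.58
eef_pos: [0.42, -0.1266, 0.0445]
tcp_rot: [0.991, -0.137, -0.004, -0.001]
contact_force: [0.3, -0.3, 0.9]
opening: 0.651
finger_force: 0.0
```

To row units: 22 mm / 750 = 0.0293, 19 mm / 750 = 0.0253.

Request:
send_rows --rows "0 0 0 0.0067 0 0 0.3;0 0 0 0.0133 0 0 0.3;0 0 0 0.02 0 0 0.3;0 0 0 0.0253 0 0 0.3;0 0 0 0.0293 0 0 0.3;0 0 0 0.0293 0 0 0.3"

```text
time: 23.32
eef_pos: [0.4426, -0.1337, 0.0468]
tcp_rot: [0.991, -0.137, -0.002, 0.0]
contact_force: [0.5, -0.6, -0.3]
opening: 0.646
finger_force: 0.0
```

```bash
python3 - <<'E'
from h import *
inc()
E
```

```text
23.325 [ 0.4426 -0.1337  0.0468] [ 0.9906 -0.1367 -0.0018  0.0002] [ 0.4916 -0.5834 -0.3246] 0.6460352125184287 [-0.5124  0.1095  2.2145 -0.0024  0.8208  1.3343]
cradle xy [-0.0953 -0.0384] F [ 0.6321 -0.4273]
```

To row units: 6 mm / 750 = 0.008, 4 mm / 750 = 0.0053.

Request:
send_rows --rows "0 0 0 0.0027 0 0 0.3;0 0 0 0.0053 0 0 0.3;0 0 0 0.008 0 0 0.3;0 0 0 0.008 0 0 0.3"

```text
time: 23.82
eef_pos: [0.4461, -0.1345, 0.0463]
tcp_rot: [0.991, -0.137, -0.005, -0.0]
contact_force: [-7.2, 1.3, 5.9]
opening: 0.65
finger_force: 3.6
```

To row units: 4 mm / 750 = 0.0053, 2 mm / 750 = 0.0027.

Request:
send_rows --rows "0 0 0 0.0027 0 0 0.3;0 0 0 0.0053 0 0 0.3;0 0 0 0.0053 0 0 0.3"

```text
time: 24.2
eef_pos: [0.448, -0.135, 0.0462]
tcp_rot: [0.991, -0.136, -0.008, -0.001]
contact_force: [-14.6, 3.2, 13.4]
opening: 0.649
finger_force: 7.9
```

```bash
python3 - <<'E'
from h import *
inc()
E
```

```text
24.2 [ 0.448  -0.135   0.0462] [ 0.9906 -0.1364 -0.0083 -0.001 ] [-14.5891   3.1557  13.3827] 0.6485824551689294 [-0.508   0.1285  2.1943 -0.0057  0.835   1.3403]
cradle xy [-0.0897 -0.0382] F [-14.8968  -0.9411]
```

To row units: 4 mm / 750 = 0.0053, 2 mm / 750 = 0.0027.

Request:
send_rows --rows "0 0 0 0.0027 0 -0.0013 0.3;0 0 0 0.0053 0 -0.0013 0.3;0 0 0 0.0053 0 -0.0013 0.3"

```text
time: 24.58
eef_pos: [0.4479, -0.135, 0.0463]
tcp_rot: [0.991, -0.136, -0.014, -0.002]
contact_force: [-26.6, 1.5, 21.3]
opening: 0.65
finger_force: 13.1
```

```bash
python3 - <<'E'
from h import *
inc()
p=shot('wrist');q=shot('scene')
im=np.zeros((420,800,3),np.uint8)
im[:,:400]=cv2.resize(p['color'][:,:,::-1][:, 20:540],(400,323)).repeat(1,0)[:0] if 0 else 0
im[:300,:400]=cv2.resize(p['color'][:,:,::-1],(400,300));im[:320,400:]=cv2.resize(q['color'][125:245,230:380,::-1],(400,320),interpolation=2)
cv2.imwrite('pics/v9.png',im)
E
```

```text
24.575 [ 0.4479 -0.135   0.0463] [ 0.9906 -0.1361 -0.0142 -0.0019] [-26.647    1.4901  21.2637] 0.649884622896876 [-0.5067  0.1339  2.1882 -0.0088  0.8474  1.343 ]
cradle xy [-0.0898 -0.0382] F [-26.0439  -5.8308]
```

View pics/v9.png

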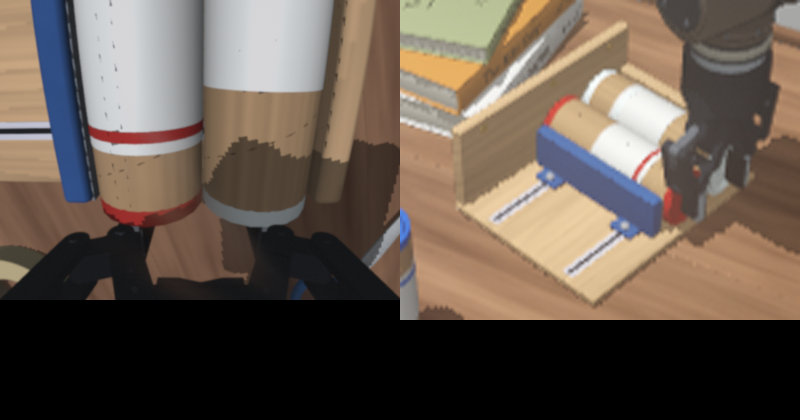

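The picture shows both floor tubes flush and snug against the stop, and the press meets a hard end, so they are home. Now for the blue tube.

To row units: -230 mm / 750 = -0.3067, -180 mm / 750 = -0.24.

Request:
send_rows --rows "0 0 0 -0.0133 0 -0.0013 0.3;0 0 0 -0.0293 0 -0.0013 0.3;0 0 0 -0.0293 0 -0.08 0.6;0 0 0 -0.02 0 -0.16 1;0 0 0 0 0 -0.24 1;0 0 0 0 0 -0.3067 1"

```text
time: 25.42
eef_pos: [0.4575, -0.1377, 0.2807]
tcp_rot: [0.991, -0.137, -0.0, 0.001]
contact_force: [0.5, 0.3, 0.6]
opening: 0.996
finger_force: 0.0
```

```bash
python3 - <<'E'
from h import *
inc()
z0=13.6
O=ori(z0-90,75,z0);z=O.as_matrix()[:,2]
g=np.r_[.615,.149,.10]-.009*z; D=ori(0,0,z0)
pre=g-.13*z
chain((np.r_[pre[:2],.33],D),(pre,O),(g,O)); print(pre)
E
```

```text
25.425 [ 0.4575 -0.1377  0.2807] [ 0.9906 -0.1365 -0.0001  0.0008] [0.507  0.2723 0.5569] 0.9960435958815379 [-0.5044 -0.1834  2.0156 -0.0015  1.3089  1.3408]
cradle xy [-0.0798 -0.0382] F [0.4135 0.4002]
turn [   0.1    0.1 -119.3] shift [   8.4 -435.6  -50. ]
turn [ -0. -75.  -0.] shift [  0.   0. 194.]
turn [0. 0. 0.] shift [ -0.  -0. 130.]
[0.5834 0.2795 0.136 ]
```

To row units: -300 mm / 750 = -0.4, -265 mm / 750 = -0.3533, -80 degrees / 360 = -0.2222.

Request:
send_rows --rows "0 0 -0.0278 0 -0.0467 -0.04 1;0 0 -0.0556 0.0027 -0.1 -0.0667 1;0 0 -0.0833 0.0027 -0.1467 -0.0667 1;0 0 -0.1111 0.0027 -0.2 -0.0667 1;0 0 -0.1389 0.004 -0.2533 -0.0667 1;0 0 -0.1667 0.0053 -0.3067 -0.0667 1;0 0 -0.1944 0.0067 -0.3533 -0.0667 1;0 0 -0.2222 0.0067 -0.4 -0.0667 1"

```text
time: 26.42
eef_pos: [0.5431, 0.1513, 0.3272]
tcp_rot: [0.845, 0.535, -0.001, -0.001]
contact_force: [-0.4, -0.4, 0.4]
opening: 0.996
finger_force: 0.0
```

```bash
python3 - <<'E'
from h import *
inc()
z0=13.6
O=ori(z0-90,75,z0);z=O.as_matrix()[:,2]
g=np.r_[.615,.149,.10]-.009*z; D=ori(0,0,z0)
pre=g-.13*z
chain((np.r_[pre[:2],.33],D),(pre,O))
E
```

```text
26.425 [0.5431 0.1513 0.3272] [ 0.845   0.5347 -0.0013 -0.0009] [-0.3964 -0.4231  0.376 ] 0.9957647170987687 [ 0.0916 -0.0064  1.7679  0.0005  1.3831  0.534 ]
cradle xy [-0.0762  0.2632] F [-0.266  -0.5151]
turn [ -0.2   0.  -39. ] shift [133.1 -18.4  -2.9]
turn [ -0. -75.  -0.] shift [  0.   0. 194.]
```

To row units: 133 mm / 750 = 0.1773, 100 mm / 750 = 0.1333, -39 degrees / 360 = -0.1083.

Request:
send_rows --rows "0 0 -0.0278 0.0453 -0.0067 -0.004 1;0 0 -0.0556 0.0893 -0.012 -0.004 1;0 0 -0.0833 0.1333 -0.0187 -0.004 1;0 0 -0.1083 0.1773 -0.024 -0.004 1;0 0 -0.1083 0.1773 -0.024 -0.004 1"

```text
time: 27.05
eef_pos: [0.5844, 0.2794, 0.3295]
tcp_rot: [0.62, 0.785, -0.001, -0.002]
contact_force: [0.7, 0.7, 0.6]
opening: 1.001
finger_force: 0.0
```

To row units: 194 mm / 750 = 0.2587, 150 mm / 750 = 0.2, -75 degrees / 360 = -0.2083.

Request:
send_rows --rows "0 -0.0278 0 0 0 0 1;0 -0.0556 0 0 0 0.0267 1;0 -0.0833 0 0 0 0.0667 1;0 -0.1111 0 0 0 0.1067 1;0 -0.1389 0 0 0 0.1467 1;0 -0.1667 0 0 0 0.2 1;0 -0.1944 0 0 0 0.2587 1;0 -0.2083 0 0 0 0.2587 1"

```text
time: 28.05
eef_pos: [0.5806, 0.2755, 0.1286]
tcp_rot: [0.488, 0.624, -0.384, 0.475]
contact_force: [-0.2, -0.9, 0.1]
opening: 0.999
finger_force: 0.0
```

Request:
send_rows --rows "0 0 0 0 0 0 1"

```text
time: 28.18
eef_pos: [0.5829, 0.2767, 0.1335]
tcp_rot: [0.491, 0.624, -0.38, 0.475]
contact_force: [0.9, 0.7, 0.7]
opening: 0.998
finger_force: 0.0
```

```bash
python3 - <<'E'
from h import *
inc(); p=shot('wrist','w10.png')
print(look(p,'tube_c')[:2],p['cx'])
# tube edges: blue bands columns
im=cv2.cvtColor(p['color'],cv2.COLOR_RGB2HSV);mk=cv2.inRange(im,(105,150,60),(125,255,255))
k,l,s,ce=cv2.connectedComponentsWithStats(mk);print([(s[i],ce[i]) for i in range(1,k) if s[i,4]>60])
z0=13.6
O=ori(z0-90,75,z0);z=O.as_matrix()[:,2]
chain((np.r_[.615,.149,.10]-.009*z,O))
E
```

```text
28.175 [0.5829 0.2767 0.1335] [ 0.4906  0.6235 -0.3802  0.4754] [0.8624 0.6943 0.7454] 0.9976638653663664 [ 0.6042  0.7156  1.5499 -1.129   1.6769  0.7604]
cradle xy [-0.0722  0.3947] F [0.6405 0.9031]
[(0.83, array([0.6086, 0.1696, 0.079 ])), (0.74, array([ 0.515 , -0.1171,  0.0631]))] 280.3842587397737
[(array([256,  66,  72,  17, 644], dtype=int32), array([291.7811,  72.2811])), (array([ 16, 135,  50,  11, 336], dtype=int32), array([ 39.1161, 139.5952])), (array([145, 136,  30,  31, 545], dtype=int32), array([155.0716, 154.5523])), (array([197, 140,  49,  29, 956], dtype=int32), array([226.4603, 152.8075])), (array([272, 230,  54,   7, 214], dtype=int32), array([299.271 , 233.4766]))]
turn [-0.4 -0.2 -0. ] shift [  1.8   0.2 128.3]
```

To row units: 132 mm / 750 = 0.176, 118 mm / 750 = 0.1573.

Request:
send_rows --rows "0 0 0 0 0.008 0.0667 1;0 0 0 0 0.008 0.1227 1;0 0 0 0.0013 0.008 0.1573 1;0 0 0 0.0013 0.008 0.176 1;0 0 0 0.0013 0.008 0.176 -1;0 0 0 0.0013 0.008 0.176 -1;0 0 0 0.0013 0.008 0.176 -1;0 0 0 0.0013 0.008 0.176 -1" --grip_force 45

```text
time: 29.28
eef_pos: [0.6191, 0.1563, 0.1018]
tcp_rot: [0.491, 0.623, -0.378, 0.477]
contact_force: [-0.6, 2.1, 1.7]
opening: 0.639
finger_force: 49.6
```

Request:
send_rows --rows "0 0 0 0 0 0 -1;0 0 0 0 0 0 -1;0 0 0 0 0 0 -1"

```text
time: 29.65
eef_pos: [0.6192, 0.1557, 0.1018]
tcp_rot: [0.492, 0.623, -0.378, 0.477]
contact_force: [0.8, 3.1, 5.6]
opening: 0.64
finger_force: 49.8
```

```bash
python3 - <<'E'
from h import *
s=ctrl.get_state(); r=R.from_quat(s['tcp_rot']); m=r.as_matrix();print(m)
tilt=np.degrees(np.arccos(-m[2,2]));gz=s['eef_pos'][2]+.003*m[2,2];print(tilt,gz,s['opening'],s['finger_force'])
P0=np.array(s['eef_pos'])
chain((P0+[0,0,.18],r),([.52,.10,.30],ori(0,0,-25)),place(tilt,gz-.08,-.010,-.039,.22),place(tilt,gz-.08,-.01,-.039,.098))
E
```

```text
[[-0.0616  0.9731  0.2222]
 [ 0.2517  0.2306 -0.94  ]
 [-0.9659 -0.002  -0.2591]]
74.98442269021737 0.10107138994321367 0.6401771321226407 49.81780920177698
turn [0. 0. 0.] shift [-173.9   -0.4  -46.6]
turn [24.9 72.  32.7] shift [ -25.4 -109.4   25.6]
turn [-10.6  12.4  80.3] shift [-235.    91.3   77.1]
turn [0. 0. 0.] shift [-31.6   0.  117.8]
```

To row units: -174 mm / 750 = -0.232, -140 mm / 750 = -0.1867.

Request:
send_rows --rows "0 0 0 -0.0533 0 -0.0133 -1;0 0 0 -0.12 0 -0.032 -1;0 0 0 -0.1867 0 -0.0493 -1;0 0 0 -0.232 0 -0.0613 -1;0 0 0 -0.232 0 -0.0613 -1"

```text
time: 30.28
eef_pos: [0.62, 0.1546, 0.283]
tcp_rot: [0.493, 0.623, -0.377, 0.476]
contact_force: [-0.7, -0.1, -1.3]
opening: 0.638
finger_force: 49.7
```

To row units: -109 mm / 750 = -0.1453, -94 mm / 750 = -0.1253, 72 degrees / 360 = 0.2.

Request:
send_rows --rows "0.0083 0.025 0.0111 -0.004 -0.0173 0.004 -1;0.0167 0.0472 0.0222 -0.008 -0.036 0.008 -1;0.025 0.0722 0.0333 -0.012 -0.0533 0.012 -1;0.0333 0.0972 0.0444 -0.016 -0.0707 0.016 -1;0.0417 0.1194 0.0556 -0.02 -0.0893 0.0213 -1;0.05 0.1444 0.0667 -0.024 -0.1067 0.0253 -1;0.0611 0.1722 0.0778 -0.028 -0.1253 0.0293 -1;0.0694 0.2 0.0908 -0.0333 -0.1453 0.0347 -1"

```text
time: 31.28
eef_pos: [0.5197, 0.0989, 0.2955]
tcp_rot: [0.842, 0.539, -0.009, 0.004]
contact_force: [-0.2, -0.7, -2.0]
opening: 0.635
finger_force: 49.5
```

```bash
python3 - <<'E'
from h import *
inc()
chain(place(75,.021,-.01,-.039,.22))
E
```

```text
31.275 [0.5197 0.0989 0.2955] [ 0.8421  0.5393 -0.0087  0.0043] [-0.1885 -0.6747 -1.9905] 0.6352444323739102 [ 0.0034 -0.0628  1.8801 -0.017   1.3344  0.439 ]
cradle xy [-0.0844  0.2064] F [ 0.0026 -0.7005]
turn [-9.9 13.4 80.7] shift [-232.8   90.2   76.9]
```

To row units: -233 mm / 750 = -0.3107, -203 mm / 750 = -0.2707, 80.7 degrees / 360 = 0.2242.

Request:
send_rows --rows "-0.0028 0.0044 0.0278 -0.0387 0.0147 0.0107 -1;-0.0067 0.0089 0.0556 -0.0773 0.0293 0.024 -1;-0.01 0.0139 0.0833 -0.116 0.044 0.0373 -1;-0.0139 0.0183 0.1111 -0.1547 0.06 0.0507 -1;-0.0167 0.0231 0.1389 -0.1933 0.0747 0.064 -1;-0.0206 0.0278 0.1667 -0.232 0.0893 0.0773 -1;-0.0239 0.0325 0.1944 -0.2707 0.104 0.0907 -1;-0.0275 0.0372 0.2242 -0.3107 0.12 0.1027 -1"

```text
time: 32.28
eef_pos: [0.5036, -0.1524, 0.2231]
tcp_rot: [0.982, -0.137, 0.129, 0.019]
contact_force: [0.6, -1.1, -0.8]
opening: 0.639
finger_force: 49.6
```

Request:
send_rows --rows "0 0 0 0 0 0 -1;0 0 0 0 0 0 -1"

```text
time: 32.52
eef_pos: [0.5047, -0.1515, 0.2255]
tcp_rot: [0.982, -0.133, 0.13, 0.019]
contact_force: [-0.6, 0.1, -1.2]
opening: 0.638
finger_force: 49.5
```

```bash
python3 - <<'E'
from h import *
inc()
for z in(.22,.14,.11,.098): chain(place(75,.021,-.01,-.039,z))
E
```

```text
32.525 [ 0.5047 -0.1515  0.2255] [ 0.9825 -0.1326  0.1296  0.0193] [-0.6321  0.1014 -1.163 ] 0.6376121399789976 [-0.5101 -0.1503  2.1046  0.0733  0.9323  1.2928]
cradle xy [-0.0306 -0.0386] F [-0.6358 -0.0747]
turn [ 0.1 -0.1  0.5] shift [-1.8  0.4  2.2]
turn [ 0.1 -0.1  0.5] shift [-22.5   0.1  79.5]
turn [ 0.1 -0.1  0.5] shift [-30.3   0.  108.4]
turn [ 0.1 -0.1  0.5] shift [-33.5  -0.  120. ]
```

To row units: 108.4 mm / 750 = 0.1445, -30.3 mm / 750 = -0.0404, 0.5 degrees / 360 = 0.0014.

Request:
send_rows --rows "0 0 0.0014 -0.0133 0 0.0467 -1;0 0 0.0014 -0.024 0 0.0827 -1;0 0 0.0014 -0.032 0 0.1147 -1;0 0 0.0014 -0.0373 0 0.1333 -1;0 0 0.0014 -0.0404 0 0.1445 -1;0 0 0.0014 -0.0404 0 0.1445 -1"

```text
time: 33.28
eef_pos: [0.5048, -0.1523, 0.1149]
tcp_rot: [0.982, -0.137, 0.131, 0.02]
contact_force: [-0.2, 0.6, -1.4]
opening: 0.636
finger_force: 49.6
```

To row units: 9.7 mm / 750 = 0.0129, -1.4 mm / 750 = -0.0019.

Request:
send_rows --rows "0 0 0 -0.0009 0 0.0033 -1;0 0 0 -0.0019 0 0.0067 -1;0 0 0 -0.0027 0 0.01 -1;0 0 0 -0.0035 0 0.0129 -1;0 0 0 -0.0035 0 0.0129 -1"

```text
time: 33.9
eef_pos: [0.5045, -0.1526, 0.1047]
tcp_rot: [0.982, -0.137, 0.131, 0.02]
contact_force: [-1.0, -0.6, -2.2]
opening: 0.643
finger_force: 49.6
```

```bash
python3 - <<'E'
from h import *
inc();chain(place(75,.021,-.01,-.039,.094))
E
```

```text
33.9 [ 0.5045 -0.1526  0.1047] [ 0.9816 -0.1371  0.1312  0.0198] [-0.9527 -0.5594 -2.1849] 0.6426003802919491 [-0.512   0.0226  2.1899  0.094   0.6713  1.2702]
cradle xy [-0.0305 -0.0397] F [-0.7641 -0.798 ]
turn [ 0.2 -0.3 -0.1] shift [-3.3 -0.7  7.2]
```

To row units: 5.2 mm / 750 = 0.0069, 4.2 mm / 750 = 0.0056.

Request:
send_rows --rows "0 0 0 -0.0005 -0.0004 0.002 -1;0 0 0 -0.0011 -0.0007 0.004 -1;0 0 0 -0.0015 -0.0009 0.0056 -1;0 0 0 -0.0019 -0.0009 0.0069 -1;0 0 0 -0.0019 -0.0009 0.0069 -1"

```text
time: 34.52
eef_pos: [0.5049, -0.152, 0.0995]
tcp_rot: [0.982, -0.137, 0.131, 0.02]
contact_force: [-0.8, 0.3, -1.3]
opening: 0.638
finger_force: 49.6
```

To row units: 2 mm / 750 = 0.0027, 1 mm / 750 = 0.0013.

Request:
send_rows --rows "0 0 0 -0.0004 0 0.0013 -1;0 0 0 -0.0008 0 0.0027 -1;0 0 0 -0.0008 0 0.0027 -1"

```text
time: 34.9
eef_pos: [0.5048, -0.152, 0.0974]
tcp_rot: [0.982, -0.137, 0.131, 0.02]
contact_force: [0.5, 0.1, -0.5]
opening: 0.645
finger_force: 49.6
```

To row units: 2 mm / 750 = 0.0027, 1 mm / 750 = 0.0013.

Request:
send_rows --rows "0 0 0 -0.0004 0 0.0013 -1;0 0 0 -0.0008 0 0.0027 -1;0 0 0 -0.0008 0 0.0027 -1"

```text
time: 35.28
eef_pos: [0.5053, -0.1523, 0.0966]
tcp_rot: [0.982, -0.136, 0.132, 0.02]
contact_force: [-3.3, 2.0, 5.8]
opening: 0.639
finger_force: 50.5
```

To row units: 1 mm / 750 = 0.0013, -0.3 mm / 750 = -0.0004.

Request:
send_rows --rows "0 0 0 -0.0004 0 0.0013 -1;0 0 0 -0.0004 0 0.0013 -1"

```text
time: 35.52
eef_pos: [0.5055, -0.1523, 0.0965]
tcp_rot: [0.982, -0.136, 0.132, 0.02]
contact_force: [-6.2, 2.3, 11.3]
opening: 0.645
finger_force: 51.1
```

Contact height matches the groove (axis at about 88.5 mm). I'll slide it to the back plate.

To row units: 6 mm / 750 = 0.008, 4.6 mm / 750 = 0.0061.

Request:
send_rows --rows "0 0 0 0.0004 0 -0.0016 -1;0 0 0 0.0023 0 -0.0011 -1;0 0 0 0.0043 0 -0.0005 -1;0 0 0 0.0061 0 0 -1;0 0 0 0.008 0 0.0005 -1;0 0 0 0.008 0 0.0005 -1"

```text
time: 36.28
eef_pos: [0.511, -0.1539, 0.0966]
tcp_rot: [0.982, -0.136, 0.132, 0.02]
contact_force: [-3.3, 0.3, 6.0]
opening: 0.639
finger_force: 50.3
```

To row units: 3 mm / 750 = 0.004, 2 mm / 750 = 0.0027.

Request:
send_rows --rows "0 0 0 0.0013 0 0.0001 -1;0 0 0 0.0027 0 0.0004 -1;0 0 0 0.004 0 0.0008 -1;0 0 0 0.004 0 0.0008 -1"

```text
time: 36.78
eef_pos: [0.5137, -0.1546, 0.0966]
tcp_rot: [0.982, -0.136, 0.132, 0.02]
contact_force: [-3.5, 2.2, 5.5]
opening: 0.64
finger_force: 50.4
```

```bash
python3 - <<'E'
from h import *
inc()
E
```

```text
36.775 [ 0.5137 -0.1546  0.0966] [ 0.9817 -0.1364  0.1316  0.0201] [-3.5266  2.1545  5.5221] 0.639644832873457 [-0.506   0.0578  2.1717  0.0934  0.6529  1.2741]
cradle xy [-0.0211 -0.0392] F [-3.9804  1.1114]
```

To row units: 3 mm / 750 = 0.004, 2 mm / 750 = 0.0027.

Request:
send_rows --rows "0 0 0 0.0013 0 0.0003 -1;0 0 0 0.0027 0 0.0005 -1;0 0 0 0.004 0 0.0009 -1;0 0 0 0.004 0 0.0009 -1"

```text
time: 37.28
eef_pos: [0.5147, -0.1549, 0.0965]
tcp_rot: [0.982, -0.136, 0.128, 0.019]
contact_force: [-15.8, 2.1, 15.6]
opening: 0.641
finger_force: 51.7
```

Request:
send_rows --rows "0 0 0 0.0013 0 0.0003 -1;0 0 0 0.0027 0 0.0005 -1;0 0 0 0.0027 0 0.0005 -1"

```text
time: 37.65
eef_pos: [0.5148, -0.1549, 0.0964]
tcp_rot: [0.983, -0.136, 0.125, 0.019]
contact_force: [-25.6, 3.5, 24.0]
opening: 0.637
finger_force: 52.7
```

```bash
python3 - <<'E'
from h import *
inc()
E
```

```text
37.65 [ 0.5148 -0.1549  0.0964] [ 0.9826 -0.1358  0.1254  0.0188] [-25.5719   3.5323  23.9651] 0.636819989230645 [-0.5046  0.0653  2.1625  0.0882  0.6673  1.2783]
cradle xy [-0.02   -0.0391] F [-25.5662  -3.5729]
```

Home. Relax, release, withdraw.

To row units: -5 mm / 750 = -0.0067, -3.6 mm / 750 = -0.0048.

Request:
send_rows --rows "0 0 0 -0.0024 0 -0.0013 -1;0 0 0 -0.0048 0 -0.0027 -1;0 0 0 -0.0048 0 -0.0027 -1;0 0 0 -0.0048 0 -0.0027 0.45;0 0 0 -0.0048 0 -0.0027 0.45;0 0 0 -0.0048 0 -0.0027 0.45;0 0 0 -0.0048 0 -0.0027 0.45;0 0 0 -0.0048 0 -0.0067 0.45"

```text
time: 38.65
eef_pos: [0.5136, -0.1544, 0.0998]
tcp_rot: [0.982, -0.137, 0.131, 0.02]
contact_force: [0.4, 1.5, -0.6]
opening: 0.728
finger_force: 0.0
```

To row units: -120 mm / 750 = -0.16, -70 mm / 750 = -0.0933.

Request:
send_rows --rows "0 0 0 0 0 -0.0133 0.45;0 0 0 0 0 -0.04 0.45;0 0 0 0 0 -0.0933 0.45;0 0 0 0 0 -0.16 0.45;0 0 0 0 0 -0.16 0.45"

```text
time: 39.28
eef_pos: [0.4853, -0.1466, 0.2219]
tcp_rot: [0.981, -0.137, 0.137, 0.022]
contact_force: [0.1, 0.7, -0.2]
opening: 0.726
finger_force: 0.0
```

```bash
python3 - <<'E'
from h import *
inc()
p=shot('wrist');q=shot('scene');s=shot('side')
im=np.zeros((600,800,3),np.uint8)
im[:300,:400]=cv2.resize(p['color'][:,:,::-1],(400,300));im[:320,400:]=cv2.resize(q['color'][125:245,230:380,::-1],(400,320),interpolation=2)
im[300:600,:400]=cv2.resize(s['color'][140:245,215:355,::-1],(400,300),interpolation=2)
cv2.imwrite('pics/v10.png',im)
print(look(q,'tube_c'),look(q,'cup')[:1],look(q,'tape')[:1],look(q,'shears')[:1])
E
```

```text
39.275 [ 0.4853 -0.1466  0.2219] [ 0.9809 -0.1368  0.1367  0.0219] [ 0.0659  0.7144 -0.1895] 0.7259648882523088 [-0.5217 -0.2047  2.1596  0.0768  0.917   1.2878]
cradle xy [-0.0506 -0.0392] F [-0.1314  0.7053]
[(0.74, array([ 0.4533, -0.1673,  0.0391])), (0.65, array([ 0.5248, -0.1457,  0.0982])), (0.58, array([ 0.5225, -0.1199,  0.0608]))] [(0.81, array([0.7665, 0.0545, 0.052 ]))] [(0.89, array([0.3882, 0.0551, 0.0165]))] [(0.8, array([ 0.3073, -0.2319,  0.0046]))]
```

View pics/v10.png

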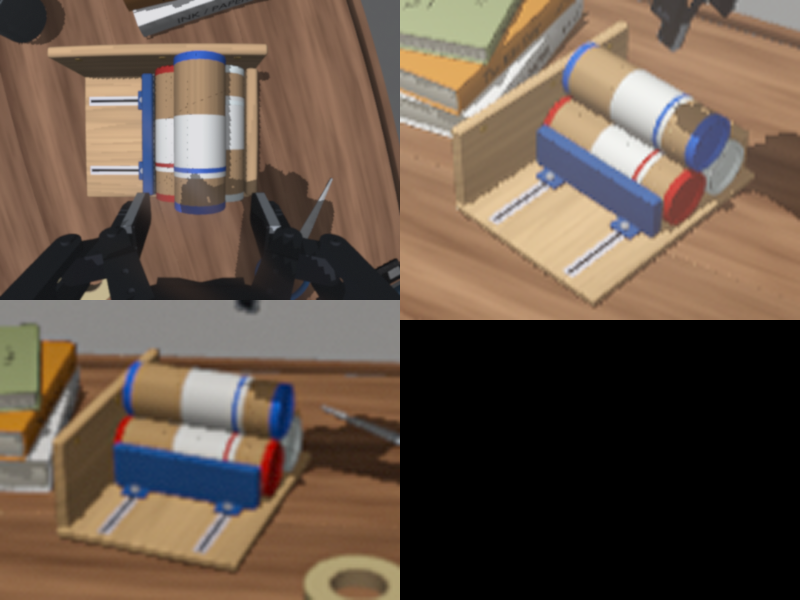

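The pyramid stands: the blue tube is in the groove, all three are back against the plate, the stop is snug, the bystanders haven't moved and the gripper is clear. I'm handing in.

```bash
python3 -c "
from plant import ctrl
print(ctrl.sign_off())"
```

```text
the job is handed in; nothing more can be done
None
```

The job is handed in, with no verdict returned: the red tube lies beside the white one, the stop is snug, the blue tube is in the groove, all three are back against the plate, and the tape, scissors and cup have not moved.

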